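# Shut away the silver ring and the solder

## Robot

A 7-joint arm with a two-finger parallel gripper is mounted at the origin on a cart in front of the work surface, level with it; the furniture and walls round the work are solid. World frame = base frame: x ahead of the robot, y to its left, z up, the work surface at z = 0. Lengths are in m, angles in degrees, forces in N, time in s.
With the tool pointing down it reaches from about 0.425 to 1.025 m from the base axis. Payload 9.4 kg.
Tool frame: the origin (TCP) lies midway between the tips of the shut fingers; the grasp point (between the pads) lies grip_point_offset behind it (grip_point_offset is the distance from the TCP to the grasp point, in m); z points along the fingers, y is the line along which they close (so a half turn about z gives the same grasp; the last joint's range is limited). The gripper opens to 85 mm and grips with 20 to 120 N. Pads are 22 mm wide; open, the fingers measure 114 mm over their backs; the gripper's body (76 mm by 85 mm) begins 54 mm behind the grasp point. The pads swing forward as they close: fully open they stand 13 mm farther back than shut.
Start: joints at [70.376, 34.337, -0.143, 91.639, 0.103, 54.024, -4.572], TCP at [0.19, -0.7, 0.231] pointing down, gripper open.
Joint ranges: [-147.43, 147.43], [-19.82, 112.94], [-74.19, 73.91], [6.32, 146.72], [-59.91, 239.91], [6.04, 106.73], [-150.56, 150.56]. Speed limits (degrees/s): [127.2, 127.2, 172.46, 172.46, 180, 180, 180].

## Interface

Orientations are given as a 3x3 rotation matrix whose columns are the frame's x, y, z axes.
In Python, from bench import get_obs, snapshot, camera_info, sign_off, boxes_of, masks_of, grip_point_offset gives the robot as it stands.
- The arm moves only by the tool carry_out, never from a script. Its argument "plan" is a list that holds one entry, the list of rows, each a list of 7 numbers: the shift along the tool's x, y, z in cm, then the turn, a rotation vector about the tool's x, y, z in degrees, then the gripper's target within -1 to 1 (fully open at 1, half-way at 0, shut at -1). In form: [[[x, y, z, wx, wy, wz, hand], ...]]. A call has 1 to 20 rows; each row shifts and turns the commanded pose from where the row before left it, along the tool's axes as they then stand; what a row does not reach is not made up. A row lasts 1/8 s, in which the tool goes at most 62.5 mm and 10.7 degrees, less where a joint would pass 70% of its speed; a pose out of reach is approached as far as the arm can. A call with a gripper value outside its range is refused whole. The fingers move at their own pace and stop on an object; the grip force is fixed at half the most. Time passes only in rows, so rows that do not move let the fingers close. It gives the time, the measured TCP pose, the force, the opening and the grip force at its end, in the units of the state.
- get_obs(): the state, without advancing time (a new reading comes with each control period).
- snapshot(name): name is "scene" or "top" or "wrist"; returns the picture (480x640x3 uint8, red, green, blue); there is no depth.
- camera_info(name): a dict with "fx", "fy", "cx", "cy" (pixels), "position" and "orientation" of the camera in the world. Camera axes: x right, y down, z forward; pixel columns grow to the right and rows downward; lengths in m; the calibration is good to about 2 mm. A picture is of the moment at which its call begins: read the wrist's pose just before it. camera_info takes no time and is no camera call; for the wrist camera it gives the pose at the moment of the call.
- sign_off(): hands the job in; it is judged then, once.
Trained networks look in the newest picture that a camera, given by its name, has taken for a name from the list of things; names that differ only in an ending like _2 or _b are one class to them, and where a whole thing is asked for, a point or a joint stands for the part that bears it (a point fixed in the world has none). Each returns a list of dicts, best first, with "score" (0 to 1); they miss things now and then, are a little off and sometimes report something else, mostly with a low value. They report only what shows in the picture. A call takes as long as a camera call. They do not tell look-alikes from the thing itself.
- boxes_of(camera, thing): "centre" ([x, y, z] in m, in the coordinates of the camera as it stood for that picture, good to about 4 mm: the middle of the surface that is visible of it).
- masks_of(camera, thing): "mask" (480x640 bool, what is visible of it).
The state is a dict: "t": time; "joint_pos": joint angles; "joint_vel": joint speeds; "joint_efforts": joint torques, N m; "eef_pos": TCP position; "ee_rot": TCP orientation; "ft_force": force on the tool from outside, world axes, zero at the start; "wrist_torque": the same for the moment, N m; "opening": finger opening in m; "finger_force": force on a finger pad.
Only numpy, scipy, OpenCV 4.12 (cv2) and the standard library are available. Lean on these libraries where they do the work, as an engineer would, in place of code of your own. Each camera call takes 0.05 s, during which the arm holds its last target. There are 200 camera calls.

## Task

Put the silver and the solder away with the fingertips only, without grasping or lifting anything: push the drawer that has the silver ring in it fully shut, leaving the other drawer (the one with the brass weight) open just as it is, and push the lid of the solder tin over until it is fully closed. Leave the tin where it stands, and do not disturb the loupe or the vial.

Things in the scene. Friction and masses are not known exactly. Their poses are not given: they have to be found in the camera images.
- chest: low dark wooden chest with two drawers side by side, brass corners on its top; fixed to the bench; 130 (x) x 220 (y) x 60 (z) mm; origin at the centre of its underside. Its x axis points from the drawer fronts to its back, its y axis towards the left drawer. Its front plane lies at x = -65 mm, the drawers' middle lines at y = +53.5 and -53.5 mm
- left_drawer (a joint): opening of the left drawer in m: 0 shut (front flush with the chest), grows as it comes out along the chest's -x; starts 0.05 to 0.075, stops at 0.1; sliding friction about 1.5 N. The front is 96 mm wide and 10 mm thick, from 7 to 52 mm above the bench; drawer walls 38 mm high. It stays where it is left
- right_drawer (a joint): the same for the right drawer. Overhead, a wall shelf hangs 0.61 m above the bench; its front edge is at x = 0.606 m (bench further back is under it) and it runs from y = 0.18 m to the right, past the tin: draw the hand back towards the robot before lifting it high
- left_knob (a point): centre of the outer face of the left drawer's round brass knob (15 mm across), which stands 12 mm out from the middle of the front, 31 mm above the bench; moves with the drawer
- right_knob (a point): the same for the right drawer
- left_floor (a point): centre of the left drawer's inner floor (110 x 88 mm inside), 10 mm above the bench; axes as the chest's; moves with the drawer
- right_floor (a point): the same for the right drawer
- ring_center (a point): centre of the silver-coloured ring, 21 mm across, 8 mm high, lying loose in the front part of one of the drawers
- brass_weight: brass weight with a knob on top, 25 mm across, 21 mm high, standing loose in the other drawer; origin at the centre of its underside
- tin: yellowish tin box with a hinged lid, loose on the bench, 0.35 to 0.65 kg; 76 (x) x 108 (y) x 39 (z) mm when closed; origin at the centre of its underside. Its x axis points from the front to the hinge side, at the back away from the robot; tin body 31 mm high
- tin_hinge (a point): middle of the lid's hinge line, 36 mm behind the tin's centre (its +x) and 31 mm above its underside; the hinge line runs along the tin's y; axes as the tin's
- tin_lid (a joint): lid angle in rad: 0 closed (level), 1.57 upright, starts 1.75 to 1.95 leaning back away from the robot, stops at 2.01. The lid is 71 mm from hinge to front edge and 108 mm wide; closed, its top face lies 8.5 mm above the hinge line (as it turns, that face stays at 8.5 mm from the hinge line, on the back when upright). A stiff hinge (about 0.03 N m): the lid stays about where it is left, so it must be pushed all the way down
- loupe: black eye loupe, 35 mm across, 26 mm high, loose on the bench in front, between tin and chest; origin at the centre of its underside
- vial: small amber vial with a cork, 29 mm across, 68 mm high, loose on the bench behind, between tin and chest; origin at the centre of its underside
Things that resemble listed ones, but are neither listed nor needed, are in the scene too. Of the things like the tin, leave any that is turquoise; of the rest the larger one is meant.

How it is judged:
By the outcome, as a careful person would: the job done as asked, in the order asked, and still so for the second after the job is handed in, with the robot touching nothing.
It also fails if it takes over 48 s, if anything falls off the work surface, if the arm or the gripper's body presses on something with over 40 N, if the wrist force passes 120 N, or if a joint passes its speed limit or range.

## Working session

There is one attempt and no reset: what is moved stays moved. The work goes in short steps, Python scripts to look and compute and a tool call to move; the robot and the scene stay as the last step left them, time stands still between calls to the robot, and variables do not carry over. Pictures are saved under pics/ and viewed, at most 10 in all, crops included, and the job is handed in when it is done.

Besides the shell and the picture viewer there is one more tool, called after "Call:" by a JSON object that holds its "op" and its "data", one argument or row to a line. carry_out: Moves the arm, as the interface text tells. Its arguments: {"type":"object","properties":{"plan":{"type":"array"}},"required":["plan"]}

```bash
mkdir -p pics
cat > h.py <<'E'
import numpy as np, cv2
from bench import *
def save(n,im): cv2.imwrite('pics/'+n,im[:,:,::-1])
def world(c,p):
    i=camera_info(c); return np.array(i['orientation'])@np.array(p)+np.array(i['position'])
def ray(c,u,v,z):
    i=camera_info(c); d=np.array(i['orientation'])@np.array([(u-i['cx'])/i['fx'],(v-i['cy'])/i['fy'],1]); p=np.array(i['position']); return p+d*(z-p[2])/d[2]
def px(c,P):
    i=camera_info(c); q=np.array(i['orientation']).T@(np.array(P)-np.array(i['position'])); return [q[0]/q[2]*i['fx']+i['cx'],q[1]/q[2]*i['fy']+i['cy']]
E
python3 - <<'E'
from h import *
np.set_printoptions(precision=3,suppress=True)
o=get_obs(); print(o['t'],o['eef_pos'],o['ee_rot'],o['opening'],grip_point_offset)
for c in ('top','scene'):
    save(c+'0.png',snapshot(c)); i=camera_info(c); print(c,i)
    for n in ('chest','left_knob','right_knob','ring_center','brass_weight','tin','tin_lid','loupe','vial'):
        for d in boxes_of(c,n)[:4]: print(n,round(d['score'],2),world(c,d['centre']),np.array(px(c,world(c,d['centre']))).round())
E
```

```text
0.0 [ 0.19  -0.699  0.23 ] [[ 0.965  0.263 -0.001]
 [ 0.263 -0.965  0.001]
 [-0.    -0.002 -1.   ]] 0.08523300276060636 0.0187
top {'fx': 611.318703558687, 'fy': 611.318703558687, 'cx': 318.2939963973958, 'cy': 242.5049574843787, 'position': array([ 0.453, -0.011,  1.175]), 'orientation': array([[ 0.002, -0.997,  0.077],
       [-1.   , -0.001,  0.011],
       [-0.011, -0.077, -0.997]])}
chest 0.69 [0.625 0.202 0.056] [209. 196.]
left_knob 0.76 [0.568 0.269 0.011] [179. 229.]
right_knob 0.69 [0.557 0.162 0.008] [235. 235.]
tin 0.98 [ 0.516 -0.236  0.004] [442. 257.]
tin 0.97 [ 0.356 -0.115  0.032] [381. 343.]
tin 0.94 [ 0.524 -0.059  0.028] [350. 252.]
tin_lid 0.87 [ 0.524 -0.06   0.023] [351. 252.]
tin_lid 0.71 [ 0.352 -0.112  0.025] [379. 344.]
tin_lid 0.35 [ 0.516 -0.233  0.004] [441. 257.]
loupe 0.6 [ 0.432 -0.038  0.015] [339. 301.]
vial 0.67 [ 0.613 -0.052  0.046] [347. 204.]
vial 0.47 [0.625 0.206 0.056] [208. 196.]
scene {'fx': 552.6266118652029, 'fy': 552.6266118652029, 'cx': 313.81884011555695, 'cy': 240.44946339977056, 'position': array([-0.118,  0.475,  0.656]), 'orientation': array([[-0.587, -0.484,  0.648],
       [-0.809,  0.361, -0.463],
       [-0.01 , -0.797, -0.604]])}
left_knob 0.79 [0.544 0.268 0.022] [183. 307.]
right_knob 0.89 [0.543 0.16  0.024] [240. 281.]
ring_center 0.68 [0.545 0.16  0.022] [240. 281.]
brass_weight 0.42 [0.563 0.159 0.023] [235. 275.]
tin 0.97 [ 0.354 -0.097  0.025] [425. 280.]
tin 0.59 [ 0.515 -0.051  0.025] [345. 244.]
tin 0.57 [ 0.538 -0.233  0.03 ] [408. 204.]
tin_lid 0.95 [ 0.549 -0.238  0.064] [408. 187.]
tin_lid 0.69 [0.541 0.268 0.022] [183. 308.]
tin_lid 0.67 [ 0.354 -0.107  0.025] [429. 277.]
tin_lid 0.59 [ 0.521 -0.051  0.027] [343. 242.]
loupe 0.91 [ 0.424 -0.034  0.017] [370. 276.]
vial 0.62 [ 0.611 -0.044  0.03 ] [313. 219.]
```

View pics/top0.png

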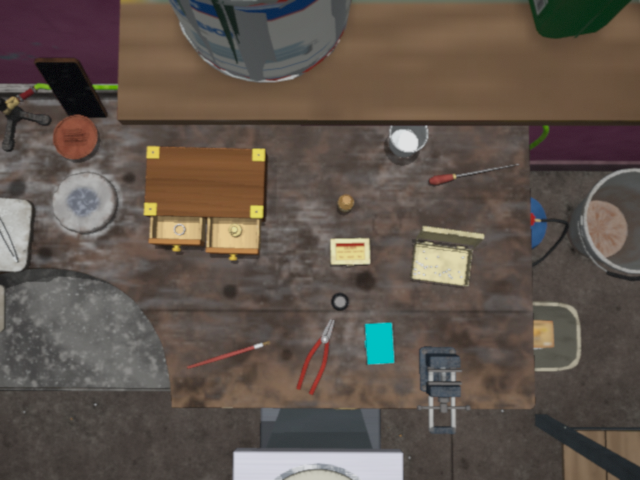

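View pics/scene0.png

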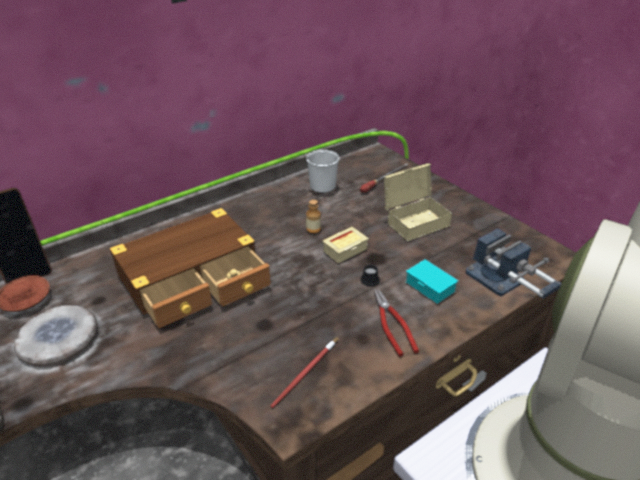

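The top picture shows the chest with its left drawer (ring at 180,230) and right drawer (brass weight at 235,230). There are three tins: turquoise at (380,343), a small one with a label at (350,252), and a large open yellowish one at (442,262). The large open one fits the description. I'll confirm it with a crop.

Run:
```python
from h import *
np.set_printoptions(precision=3,suppress=True)
im=snapshot('top')
a=cv2.resize(im[140:270,135:275],None,fx=4,fy=4,interpolation=cv2.INTER_CUBIC)[:520,:400+160]
b=cv2.resize(im[220:350,335:490],None,fx=1.5,fy=4) if 0 else cv2.resize(im[220:295,405:490],None,fx=2.8,fy=2.8,interpolation=cv2.INTER_CUBIC)
out=np.zeros((520,800,3),np.uint8); out[:,:560]=a; out[:b.shape[0],562:562+b.shape[1]]=b
save('crop.png',out)
for n,k in (('tin',442),('chest',209),('tin_lid',442),('left_knob',179),('right_knob',235)):
    for d in masks_of('top',n)[:4]:
        m=d['mask'].astype(np.uint8); r=cv2.minAreaRect(cv2.findNonZero(m)); print(n,round(d['score'],2),m.sum(),np.array(r[0]),np.array(r[1]),r[2]); 
        if n in('tin','chest'): print([ray('top',u,v,.031 if n=='tin' else .06)[:2] for u,v in cv2.boxPoints(r)])
```

```text
tin 0.84 931 [350.  251.5] [25. 38.] 90.0
[array([ 0.548, -0.023]), array([ 0.548, -0.094]), array([ 0.501, -0.094]), array([ 0.501, -0.023])]
tin 0.7 1082 [378.747 342.698] [40.155 27.804] 86.98721313476562
[array([ 0.391, -0.084]), array([ 0.394, -0.135]), array([ 0.32 , -0.139]), array([ 0.318, -0.087])]
chest 0.78 12124 [205.288 202.058] [122.066 112.232] 1.847610354423523
[array([0.514, 0.323]), array([0.722, 0.321]), array([0.715, 0.094]), array([0.507, 0.099])]
tin_lid 0.8 806 [450.689 235.865] [64.773 14.303] 9.462322235107422
tin_lid 0.68 1081 [378.779 343.066] [41.013 27.976] 84.80557250976562
tin_lid 0.59 1028 [349.599 251.755] [26.564 39.376] 88.26429748535156
left_knob 0.55 1539 [177.117 232.607] [55.691 32.911] 1.9749338626861572
right_knob 0.69 1837 [233.262 238.289] [54.008 41.576] 1.4688007831573486
right_knob 0.33 147 [235. 230.] [12. 12.] 90.0
```

View pics/crop.png

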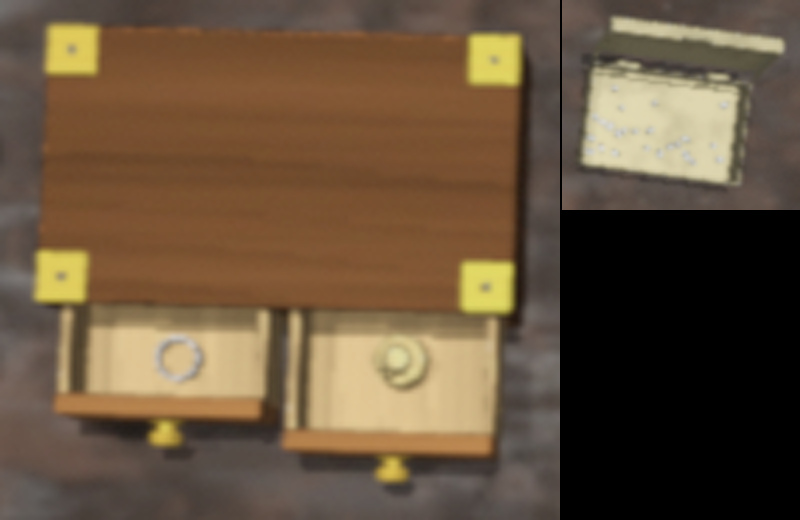

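The crop confirms it: the ring is in the left drawer (crop 178,358), the weight is in the right one (400,358), and the large open tin is at crop (665,120). Next I work out the poses.

Run:
```python
from h import *
np.set_printoptions(precision=4,suppress=True)
A=lambda u,v,z:ray('top',135+u/4,140+v/4,z)[:2]
B=lambda u,v,z:ray('top',405+(u-562)/2.8,220+v/2.8,z)[:2]
def fit(model,obs):
    M=np.array(model);O=np.array(obs);m=M.mean(0);o=O.mean(0)
    H=(M-m).T@(O-o);U,S,V=np.linalg.svd(H);R=V.T@np.diag([1,np.linalg.det(V.T@U.T)])@U.T
    t=o-R@m; print('pose',t,np.degrees(np.arctan2(R[1,0],R[0,0])),'res',((M@R.T+t)-O)*1e3); return t,R
t,R=fit([[.065,.11],[.065,-.11],[-.065,.11],[-.065,-.11]],[A(47,24,.06),A(522,36,.06),A(35,302,.06),A(513,314,.06)])
for p in ((55,413),(262,417),(165,445),(283,447),(492,454),(392,482)):
    z=.031 if p[0] in(165,392) else .052; w=A(*p,z); print(p,w,'chest',R.T@(w-t))
t,R=fit([[.038,.054],[.038,-.054],[-.038,.054],[-.038,-.054]],[B(588,58,.031),B(748,85,.031),B(580,168,.031),B(741,186,.031)])
for z in (.09,.095,.1): print(z,[R.T@(B(*p,z)-t) for p in((612,17),(784,40),(784,52),(612,30))])
```

```text
pose [0.6509 0.2106] -1.380707166125311 res [[-0.1139 -0.665 ]
 [ 0.3254  0.256 ]
 [-0.1403  0.0219]
 [-0.0712  0.3871]]
(55, 413) [0.5381 0.314 ] chest [-0.1153  0.1006]
(262, 417) [0.5364 0.2182] chest [-0.1147  0.0048]
(165, 445) [0.5247 0.2679] chest [-0.1276  0.0542]
(283, 447) [0.5225 0.2082] chest [-0.1283 -0.0055]
(492, 454) [0.5194 0.1117] chest [-0.1291 -0.102 ]
(392, 482) [0.5075 0.1609] chest [-0.1422 -0.0532]
pose [ 0.5009 -0.2292] -6.944227408369164 res [[ 0.0676 -1.2814]
 [ 4.9695 -1.9792]
 [-1.861   1.8508]
 [-3.1761  1.4097]]
0.09 [array([0.0599, 0.051 ]), array([ 0.0586, -0.0587]), array([ 0.051 , -0.0595]), array([0.0516, 0.0501])]
0.095 [array([0.0593, 0.0518]), array([ 0.058 , -0.0575]), array([ 0.0504, -0.0582]), array([0.051 , 0.0509])]
0.1 [array([0.0586, 0.0525]), array([ 0.0573, -0.0562]), array([ 0.0498, -0.057 ]), array([0.0505, 0.0516])]
```

The ring is in the left drawer, which is open about 50 mm. I'll travel to a point in front of the left knob with the fingers shut.

Call:
{"op": "carry_out", "data": {
  "plan": [
    [[0,0,0,0,0,8.3,-1],[0,0,0,0,0,8.3,-1],[3.65,-4.46,0,0,0,0,-1],[3.65,-4.46,0,0,0,0,-1],[3.65,-4.46,0,0,0,0,-1],[3.65,-4.46,0,0,0,0,-1],[3.65,-4.46,0,0,0,0,-1],[3.65,-4.46,0,0,0,0,-1],[3.65,-4.46,0,0,0,0,-1],[3.65,-4.46,0,0,0,0,-1],[-0.15,-6.18,0,0,0,0,-1],[-0.15,-6.18,0,0,0,0,-1],[-0.15,-6.18,0,0,0,0,-1],[-0.15,-6.18,0,0,0,0,-1],[-0.15,-6.18,0,0,0,0,-1],[-0.15,-6.18,0,0,0,0,-1],[-0.15,-6.18,0,0,0,0,-1],[-0.15,-6.18,0,0,0,0,-1],[-0.15,-6.18,0,0,0,0,-1],[-0.15,-6.18,0,0,0,0,-1]]
  ]
}}

```text
t: 3.8
eef_pos: [0.4906, 0.2705, 0.2316]
ee_rot: [[1.0, -0.024, 0.001], [-0.024, -1.0, 0.0], [0.001, -0.0, -1.0]]
ft_force: [1.3, -0.2, 0.9]
opening: 0.0001
finger_force: 0.0
```

Call:
{"op": "carry_out", "data": {
  "plan": [
    [[0,0.25,5.2,0,0,0,-1],[0,0,5.2,0,0,0,-1],[0,0,5.2,0,0,0,-1],[0,0,5.3,0,0,0,-1],[0,0,0,0,0,0,-1],[1.5,0,0,0,0,0,-1],[0.8,0,0,0,0,0,-1],[0.6,0,0,0,0,0,-1],[0.8,0,0,0,0,0,-1],[0.8,0,0,0,0,0,-1],[0.8,0,0,0,0,0,-1],[0.8,0,0,0,0,0,-1],[0.6,0,0,0,0,0,-1],[0,0,0,0,0,0,-1]]
  ]
}}

```text
t: 5.55
eef_pos: [0.5584, 0.2641, 0.0221]
ee_rot: [[1.0, -0.024, 0.001], [-0.024, -1.0, 0.0], [0.001, -0.0, -1.0]]
ft_force: [0.3, -0.7, 0.3]
opening: -0.0001
finger_force: 0.0
```

Run:
```python
from h import *
o=get_obs(); print(o['eef_pos'],o['ft_force'])
im=snapshot('top'); im2=snapshot('scene')
save('push1.png',np.hstack([cv2.resize(im[140:270,135:275],None,fx=2.8,fy=2.8),cv2.resize(im2[200:330,110:280],(400,364))]))
```

```text
[0.55837066 0.26408438 0.02209756] [ 0.303748   -0.74215471  0.34542734]
```

View pics/push1.png

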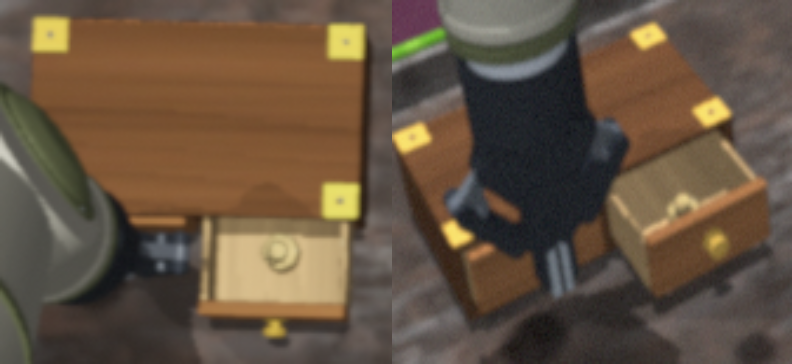

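The picture shows the left drawer nearly shut under the fingers, with the weight's drawer unchanged. I'll continue in small steps to the stop.

Call:
{"op": "carry_out", "data": {
  "plan": [
    [[0.2,0,0,0,0,0,-1],[0.2,0,0,0,0,0,-1],[0.1,0,0,0,0,0,-1],[0.1,0,0,0,0,0,-1],[0,0,0,0,0,0,-1]]
  ]
}}

```text
t: 6.28
eef_pos: [0.5636, 0.2642, 0.0222]
ee_rot: [[1.0, -0.024, 0.0], [-0.024, -1.0, 0.0], [0.0, -0.0, -1.0]]
ft_force: [-0.8, 0.6, -0.1]
opening: -0.0002
finger_force: 0.5
```

Call:
{"op": "carry_out", "data": {
  "plan": [
    [[0.1,0,0,0,0,0,-1],[0.1,0,0,0,0,0,-1],[0,0,0,0,0,0,-1]]
  ]
}}

```text
t: 6.65
eef_pos: [0.565, 0.2641, 0.0222]
ee_rot: [[1.0, -0.024, -0.001], [-0.024, -1.0, -0.0], [-0.001, 0.0, -1.0]]
ft_force: [-4.2, 0.4, 0.8]
opening: 0.0003
finger_force: 1.9
```

Call:
{"op": "carry_out", "data": {
  "plan": [
    [[0.1,0,0,0,0,0,-1],[0.1,0,0,0,0,0,-1],[0,0,0,0,0,0,-1]]
  ]
}}

```text
t: 7.02
eef_pos: [0.5651, 0.264, 0.0222]
ee_rot: [[1.0, -0.023, -0.004], [-0.023, -1.0, -0.001], [-0.004, 0.001, -1.0]]
ft_force: [-9.5, 0.3, 6.4]
opening: 0.0003
finger_force: 4.9
```

The drawer is against its stop: the TCP no longer advances and the force has risen to about 10 N. I'll retreat, lift, and go over to the tin.

Call:
{"op": "carry_out", "data": {
  "plan": [
    [[-1.0,0,0,0,0,0,-1],[-5.5,0,0,0,0,0,-1],[0,0,-5.3,0,0,0,-1],[0,0,-5.3,0,0,0,-1],[0,0,-5.3,0,0,0,-1],[0.1,5.8,0,0,0,0,-1],[0.1,5.8,0,0,0,0,-1],[0.1,5.8,0,0,0,0,-1],[0.1,5.8,0,0,0,0,-1],[0.1,5.8,0,0,0,0,-1],[0.1,5.8,0,0,0,0,-1],[0.1,5.8,0,0,0,0,-1],[0.1,5.8,0,0,0,5.6,-1],[0,0,0,0,0,0,-1]]
  ]
}}

```text
t: 8.78
eef_pos: [0.4991, -0.204, 0.1815]
ee_rot: [[0.991, -0.13, 0.002], [-0.13, -0.991, -0.003], [0.002, 0.003, -1.0]]
ft_force: [-0.0, 0.8, 0.3]
opening: 0.0001
finger_force: 0.0
```

Run:
```python
from h import *
np.set_printoptions(precision=4,suppress=True)
o=get_obs(); print(o['eef_pos'],o['ft_force'])
i=camera_info('wrist'); print(i)
a=snapshot('top'); b=snapshot('wrist'); c=snapshot('scene')
out=np.zeros((600,800,3),np.uint8)
out[:364,:392]=cv2.resize(a[140:270,135:275],None,fx=2.8,fy=2.8)
out[:300,400:]=cv2.resize(b,(400,300)); out[300:,400:]=cv2.resize(c[140:290,300:500],(400,300)); out[370:,:392]=cv2.resize(a[200:317,370:570],(392,230))
save('tin1.png',out)
for n in('tin','tin_lid'):
    for d in boxes_of('wrist',n)[:3]: print(n,d['score'],world('wrist',d['centre']))
```

```text
[ 0.4991 -0.204   0.1815] [-0.0328  0.7958  0.3032]
{'fx': 388.6132782233068, 'fy': 388.6132782233068, 'cx': 330.6564241299219, 'cy': 238.5981025675754, 'position': array([ 0.583 , -0.2148,  0.3246]), 'orientation': array([[-0.1296, -0.9374, -0.3233],
       [-0.9916,  0.1233,  0.04  ],
       [ 0.0023,  0.3258, -0.9454]])}
tin 0.79 [ 0.5119 -0.2283  0.0019]
tin 0.74 [ 0.3884 -0.1205  0.0241]
tin 0.7 [ 0.5251 -0.0581  0.0252]
tin_lid 0.87 [ 0.3818 -0.1152  0.033 ]
tin_lid 0.76 [ 0.5253 -0.0563  0.0233]
tin_lid 0.71 [ 0.5542 -0.2378  0.0995]
```

View pics/tin1.png

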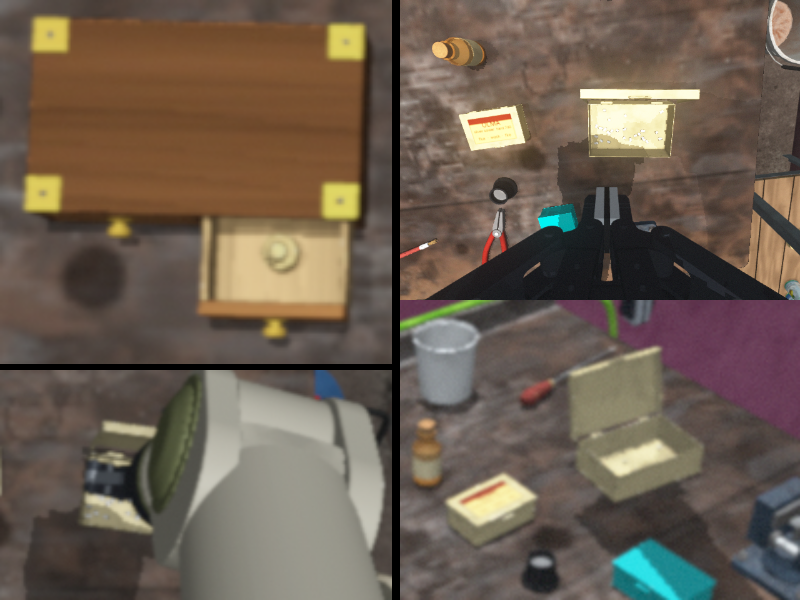

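The left drawer is flush and the right one is unchanged. In the wrist view the tin's front edge runs from (588,157) to (671,157) and the lid's edge from (580,92) to (700,92), parallel to the tool's y.

Run:
```python
from h import *
np.set_printoptions(precision=4,suppress=True)
W=lambda u,v,z:ray('wrist',(u-400)*1.6,v*1.6,z)[:2]
c,s=np.cos(np.radians(7)),np.sin(np.radians(7)); R=np.array([[c,s],[-s,c]])
f=[W(588,157,.031),W(671,157,.031)]; m=(f[0]+f[1])/2; print('front',f,'len',np.linalg.norm(f[0]-f[1])); t=m+R@[.038,0]; print('centre',t)
for z in(.097,.1):
    for v in (89,99): e=[W(580,v,z),W(700,v,z)]; print(z,v,np.linalg.norm(e[0]-e[1]),R.T@((e[0]+e[1])/2-t), np.degrees(np.arctan2(*(e[0]-e[1])))  )
T=np.array([.501,-.229]);
for L in((.1,0),): print('hover',T+R@L)
```

```text
front [array([ 0.4753, -0.1698]), array([ 0.4627, -0.2764])] len 0.10725646001407235
centre [ 0.5067 -0.2277]
0.097 89 0.10942973491629902 [ 0.0537 -0.0006] 6.777166707371949
0.097 99 0.11088643475388996 [ 0.0447 -0.001 ] 6.7755368991558775
0.1 89 0.10798528039116674 [ 0.0539 -0.0002] 6.777166707371965
0.1 99 0.10942275203019017 [ 0.0451 -0.0006] 6.775536899155858
hover [ 0.6003 -0.2412]
```

Call:
{"op": "carry_out", "data": {
  "plan": [
    [[4.75,1.15,0,0,0,0,-1],[4.75,1.15,0,0,0,0,-1],[0,0,0,0,0,0,-1],[0,0,4.8,0,0,0,-1],[0,0,4.8,0,0,0,-1],[0,0,0,0,0,0,-1],[-0.8,0,0,0,0,0,-1],[-0.8,0,0,0,0,0,-1],[-0.8,0,-0.1,0,0,0,-1],[-0.75,0,-0.1,0,0,0,-1],[0,0,0,0,0,0,-1]]
  ]
}}

```text
t: 10.4
eef_pos: [0.5591, -0.2291, 0.0878]
ee_rot: [[0.993, -0.122, -0.0], [-0.122, -0.993, -0.0], [-0.0, 0.0, -1.0]]
ft_force: [0.3, -0.5, -0.5]
opening: -0.0002
finger_force: 0.0
```

Run:
```python
from h import *
o=get_obs(); print(o['eef_pos'],o['ft_force'])
b=snapshot('wrist'); c=snapshot('scene')
save('tin2.png',np.hstack([cv2.resize(b,(400,300)),cv2.resize(c[130:280,310:510],(400,300))]))
```

```text
[ 0.55908277 -0.22911377  0.0877981 ] [ 0.29891581 -0.45075382 -0.47724415]
```

View pics/tin2.png

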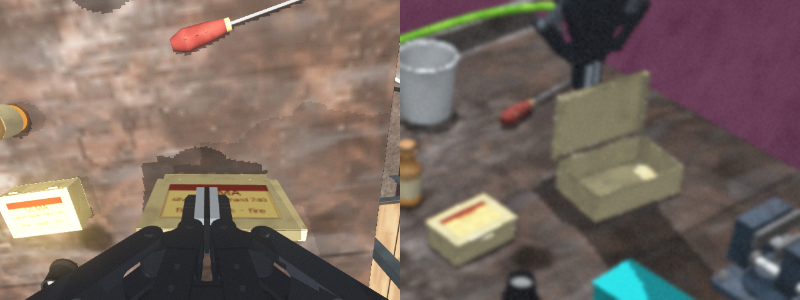

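The fingers are behind the lid, which is about upright, and the tin hasn't moved. I'll continue along the lid's arc.

Call:
{"op": "carry_out", "data": {
  "plan": [
    [[-1.0,0,0,0,0,0,-1],[-1.0,0,0,0,0,0,-1],[-0.95,0,0.35,0,0,0,-1],[-0.95,0,0.4,0,0,0,-1],[-0.8,0,0.65,0,0,0,-1],[-0.7,0,0.7,0,0,0,-1],[-0.45,0,0.65,0,0,0,-1],[-0.35,0,0.65,0,0,0,-1],[0,0,0,0,0,0,-1]]
  ]
}}

```text
t: 11.62
eef_pos: [0.4977, -0.2214, 0.0526]
ee_rot: [[0.993, -0.121, -0.001], [-0.121, -0.993, 0.0], [-0.001, -0.0, -1.0]]
ft_force: [-0.3, -0.6, 0.4]
opening: 0.0001
finger_force: 0.0
```

Run:
```python
from h import *
o=get_obs(); print(o['eef_pos'],o['ft_force'])
b=snapshot('wrist'); c=snapshot('scene')
save('tin3.png',np.hstack([cv2.resize(b,(400,300)),cv2.resize(c[130:280,310:510],(400,300))]))
```

```text
[ 0.49770114 -0.22137586  0.05258512] [-0.27315033 -0.58081698  0.41667758]
```

View pics/tin3.png

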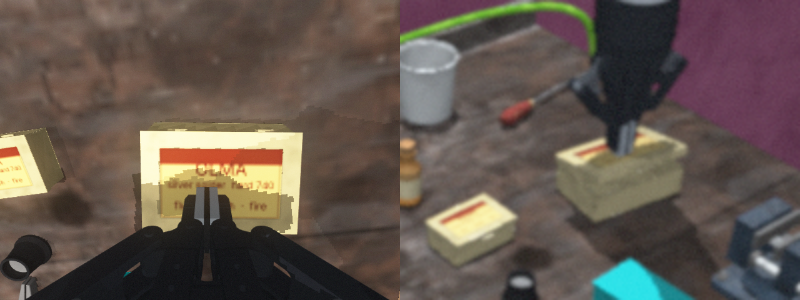

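The lid is nearly closed, and the tin is in place. I'll press straight down, creeping at the end.

Call:
{"op": "carry_out", "data": {
  "plan": [
    [[-0.2,0,0.5,0,0,0,-1],[-0.2,0,0.4,0,0,0,-1],[0,0,0.2,0,0,0,-1],[0,0,0.1,0,0,0,-1],[0,0,0.1,0,0,0,-1],[0,0,0,0,0,0,-1]]
  ]
}}

```text
t: 12.48
eef_pos: [0.4941, -0.221, 0.0404]
ee_rot: [[0.993, -0.121, -0.0], [-0.121, -0.993, 0.0], [-0.0, 0.0, -1.0]]
ft_force: [-1.1, 0.2, 3.4]
opening: -0.0003
finger_force: 1.4
```

Call:
{"op": "carry_out", "data": {
  "plan": [
    [[0,0,0.1,0,0,0,-1],[0,0,0.1,0,0,0,-1],[0,0,0,0,0,0,-1]]
  ]
}}

```text
t: 12.85
eef_pos: [0.4941, -0.221, 0.0399]
ee_rot: [[0.993, -0.121, 0.001], [-0.121, -0.993, -0.0], [0.001, 0.0, -1.0]]
ft_force: [-4.7, 1.2, 24.5]
opening: -0.0003
finger_force: 12.5
```

Call:
{"op": "carry_out", "data": {
  "plan": [
    [[0,0,-0.3,0,0,0,-1],[0,0,-4,0,0,0,-1],[0,0,-5,0,0,0,-1],[-3,4,-3,0,0,0,-1],[-1,6,0,0,0,0,-1],[-1,6,0,0,0,0,-1],[0,0,0,0,0,0,-1]]
  ]
}}

```text
t: 13.72
eef_pos: [0.4226, -0.3791, 0.1613]
ee_rot: [[0.992, -0.129, -0.0], [-0.129, -0.992, -0.003], [0.0, 0.003, -1.0]]
ft_force: [0.3, 0.9, -1.7]
opening: 0.0
finger_force: 0.0
```

Run:
```python
from h import *
o=get_obs(); print(o['eef_pos'],o['ft_force'],o['t'])
b=snapshot('top'); c=snapshot('scene')
save('end.png',np.vstack([np.hstack([cv2.resize(b[120:360,130:490],(400,267)),cv2.resize(c[130:330,100:500],(400,267))]),cv2.resize(c[160:270,310:480],(800,333))[:, :800]]))
```

```text
[ 0.42257348 -0.37909145  0.16133843] [ 0.32254736  0.89601925 -1.71309692] 13.725
```

View pics/end.png

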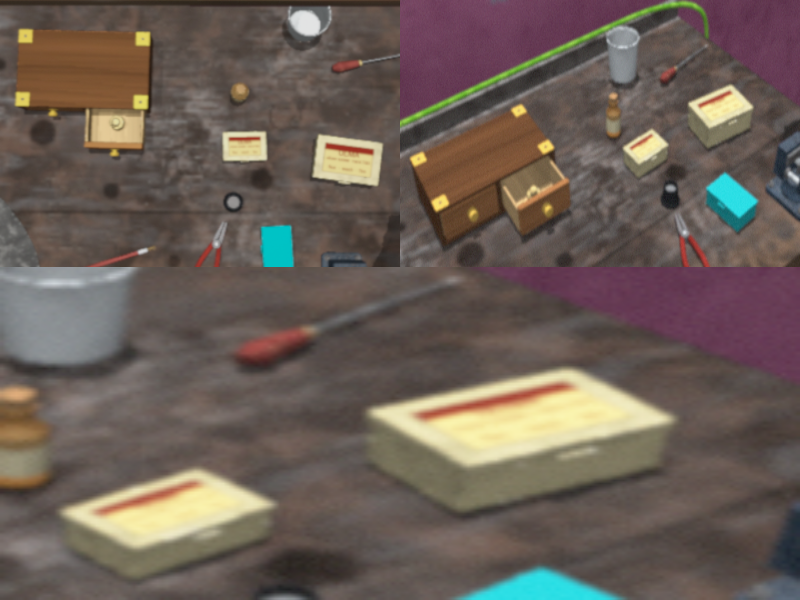

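The left drawer is flush, the right one is still open, the lid is level and closed, and the loupe and vial haven't moved.

```bash
python3 -c "from bench import *; print(sign_off())"
```

```text
the job is handed in; nothing more can be done
None
```

The silver ring's (left) drawer is pushed fully shut and the large solder tin's lid is fully closed; the brass weight's drawer, tin, loupe and vial look unmoved in the final pictures, and the job was handed in at about 14 s (no verdict came back).

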